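Open the seal jar in the pedal clamp

ROBOT

A 6-joint arm with a two-finger parallel gripper is mounted at the origin on the work surface. World frame = base frame: x ahead of the robot, y to its left, z up, the work surface at z = 0. Lengths are in mm, angles in rad, forces in N, time in s.
With the tool pointing down it reaches from about 350 to 1000 mm from the base axis. Payload 7.1 kg.
Tool frame: the origin (TCP) lies at the very end of the fingers, on their centre line; the grasp point (between the pads) lies env.grip_depth behind it (env.grip_depth is the distance from the TCP to the grasp point, in mm); y points along the fingers, z is the direction in which the jaws open and shut, and the axes are right-handed (so a half turn about y gives the same grasp; the last joint's range is limited). The gripper opens to 85 mm and grips with 20 to 120 N. Pads are 22 mm wide; open, the fingers measure 114 mm over their backs; the gripper's body (76 mm by 85 mm) begins 54 mm behind the grasp point. The pads swing forward as they close: fully open they stand 13 mm farther back than shut.
Start: joints at [-1.135, 0.423, 1.63, -0, 1.089, -0.019], TCP at [274.566, -561.443, 231.319] pointing down, gripper open.
Joint ranges: [-3, 3], [-0.9, 2.11], [0.09, 2.58], [-1.31, 4.45], [0.11, 2.69], [-2.54, 2.54]. Speed limits (rad/s): [2.39, 2.39, 3.01, 3.14, 3.14, 3.14].

INTERFACE

Orientations are given as [roll, pitch, yaw] about the fixed x, y, z axes, in that order (R = Rz(yaw) Ry(pitch) Rx(roll)).
In Python, from rig import env, eyes, job gives the robot as it stands.
- The arm moves only by the tool play_rows, never from a script. Its argument "rows" is text: rows parted by semicolons, each of 5 numbers parted by spaces: the finger opening in mm, from 0 to 85.4, then the shift along the tool's x, y, z in units of 30 mm (1.0 is 30 mm), then the turn about the tool's y in units of 6 degrees (1.0 is 6 degrees). A call has 1 to 8 rows; each row shifts and turns the commanded pose from where the row before left it, along the tool's axes as they then stand; what a row does not reach is not made up. A row lasts 1/12 s, in which the tool goes at most 41.7 mm and 7.16 degrees, less where a joint would pass 70% of its speed; a pose out of reach is approached as far as the arm can. A call is refused whole if a number of a shift passes 1 or a number of a turn 1, either way. A call with a gripper value outside its range is refused whole. The fingers move at their own pace and stop on an object; "newtons" is the grip in N (left out, the last holds). Time passes only in rows, so rows that do not move let the fingers close. It gives the time, the measured TCP pose, the force and the opening at its end, in the units of the state.
- env.get_state(): the state, without advancing time (a new reading comes with each control period).
- eyes.grab_frame(name): name is "scene" or "top" or "wrist"; returns a dict with "frame" (480x640x3 uint8, blue, green, red), "range_z" (480x640 float32, mm along the optical axis (not along the pixel's ray), 0 where there is no reading), "mtx" (3x3 intrinsics, pixels), "D" ([k1, k2, p1, p2, k3] as OpenCV has them; the pictures are not rectified), "T" (4x4, takes a point from camera to world coordinates). Camera axes: x right, y down, z forward; pixel columns grow to the right and rows downward; lengths in mm; the calibration is good to about 2 mm. A picture is of the moment at which its call begins.
- job.job_done(): hands the job in, once; it reports no verdict.
The state is a dict: "time_s": time; "qpos": joint angles; "joint_velocities": joint speeds; "tau": joint torques, N m; "tool_pos": TCP position; "orientation": TCP orientation; "wrist_force": force on the tool from outside, world axes, zero at the start; "ft_torque": the same for the moment, N m; "finger_gap": opening from 0.0 (shut) to 1.0 (fully open).
Only numpy, scipy, OpenCV 4.12 (cv2) and the standard library are available. Lean on these libraries where they do the work, as an engineer would, in place of code of your own. Each camera call takes 0.05 s, during which the arm holds its last target. There are 200 camera calls.

TASK

On the parcel bench, press the clamp's pedal all the way down so that it stays down and the jaws brace the square jar of seals. Then unscrew the jar's tight cap counter-clockwise, stop turning once it comes free at about a sixth of a turn, without forcing it on against its stop, and lift it straight up. Finish while still holding the cap level and still, directly over the mouth and about two centimetres clear of it, with the jar left standing in the closed jaws and the other things on the bench left alone.

Things in the scene. Friction and masses are not known exactly. Their poses are not given: they have to be found in the camera images.
- clamp: Low grey jar clamp fixed to the bench. Base plate 180 (x) x 280 (y) x 12 mm (plus a low spring housing behind the pedal, to x = 140 mm); origin at the centre of its underside, z up. The jar stands on it near (0, -80 mm), the pedal is at y = +80 mm. Pedal down: two jaws (56 mm wide, tops 51 mm above the bench) close along x from 90 to 61 mm apart, squaring and centring the jar. Only the closed jaws keep the jar from turning with its cap.
- pedal_tread (a point): Centre of the top of the rubber tread of the hinged pedal (plate 105 x 50 mm, hinge on the clamp's +x side, tread end towards -x, sloping up at rest). At rest about 69 mm above the bench; fully pressed about 27 mm lower and 8 mm farther towards -x of the clamp.
- pedal (a joint): Pedal angle, rad: 0 up at rest, 0.34 fully down on its stop. About 12 N down on the tread moves it; its spring pushes back until about two thirds of the travel, then passes over centre and holds the pedal down, so it stays when let go. Let go in the first half, it springs up again.
- jar: Loose clear square plastic jar of parcel seals, body 60 x 60 x 80 mm with a flat shoulder, then a round white neck 35 mm in diameter, mouth 111 mm above its underside; 0.3 to 0.6 kg. Origin at the centre of its underside, z up.
- jar_mouth (a point): Centre of the jar's mouth (rim of the neck, 111 mm above the jar's underside).
- cap: Round black ribbed cap, 56 mm in diameter, 32 mm high, 50 g. Origin: centre of its underside, z up. Shut, its underside is 8 mm above the jar's shoulder and it covers the top 23 mm of the neck. Inner lugs under rails on the neck hold it on until it is turned counter-clockwise (from above) 50 to 65 degrees relative to the jar (60 is best; stop at 69). Turning takes 0.35 N m.
- thread (a joint): How far the cap has been turned open relative to the jar, rad: 0 tight, lugs free of the rails above about 0.82, hard stop at 1.2 (not to be forced against it: stay below 1.17) (the cap has about 0.05 rad of play on it). Keeps its last value once the cap is off.
- tape_roll: Bystander: roll of brown packing tape lying flat, 90 mm across, 48 mm high. Origin at its middle, on the underside.
- ink_bottle: Bystander: small round white bottle, 44 mm across, 75 mm high. Origin at its middle, on the underside.
- desk_stamp: Bystander: wooden hand stamp standing upright, 36 mm across, 82 mm high. Origin at its middle, on the underside.
- seal_dish: Bystander: steel dish, 80 mm across, 30 mm high. Origin at its middle, on the underside.
- label_block: Bystander: block of paper labels, 70 x 90 x 22 mm. Origin at its middle, on the underside.
- parcel: Bystander: small cardboard parcel with a blue band, 170 x 120 x 70 mm. Origin at its middle, on the underside.
- tape_brush: Bystander: brush lying flat, about 200 mm long. Origin at the middle of its underside; lies along its x axis.
Mind the look-alikes: they are no part of the job. Several things have the shape of the cap; the one meant has the colours described above.

How it is judged (in metres and radians):
On the way, in this order (a step that is already met when the one before it is completed fails the run):
1. the pedal is fully down while the cap is still tight and on the jar (value of joint pedal above 0.31 rad and value of joint thread below 0.2 rad and distance between cap and jar_mouth below 0.03 m), for 0.2 s.
2. the cap is unscrewed far enough to be free while the pedal is down and the cap still sits on the neck (value of joint thread above 0.75 rad and value of joint pedal above 0.29 rad and z of cap in the frame of jar_mouth below -0.012 m), for 0.1 s.
At the end, for the whole second after the job is handed in: Fingers hold the cap (over 2 N) still, level to 11 deg, within 20 mm sideways of the mouth, underside 4 to 50 mm above the rim, clear of the jar; thread turned open, pedal down (over 0.29 rad), jar untouched, upright on the plate within 6 mm of mid-jaws and 25 mm along them (z of cap in the frame of jar_mouth between 0.004 and 0.05 m and horizontal distance between cap and jar_mouth below 0.02 m and angle between cap's own z axis and vertical below 0.2 rad and contact force between the fingers and cap above 2 N and contact force between cap and jar below 0.05 N and linear speed of each of cap, jar below 0.02 m/s and contact force between each of the arm, the fingers and jar below 0.3 N and value of joint pedal above 0.29 rad and value of joint thread above 0.75 rad and angle between jar's own z axis and vertical below 0.08 rad and z of jar in the frame of clamp between 0.008 and 0.016 m and x of jar in the frame of clamp between -0.006 and 0.006 m and y of jar in the frame of clamp between -0.105 and -0.055 m); the arm keeps its last pose, push and grip.
It fails at once if the cap is forced on to the end stop after coming free (value of joint thread above 1.17 rad).
It fails at once if the jar is lifted or tipped (z of jar in the frame of clamp above 0.03 m or angle between jar's own z axis and vertical above 0.3 rad).
It fails at once if a bystander is disturbed (moved over 30 mm) (distance of any of tape_roll, ink_bottle, desk_stamp, seal_dish, label_block, parcel, tape_brush from where it was at the start of the episode above 0.03 m).
It also fails if it takes over 48 s, if anything falls off the work surface, if the arm or the gripper's body presses on something with over 40 N, if the wrist force passes 120 N, or if a joint passes its speed limit or range.

## Working session

There is one attempt and no reset: what is moved stays moved. The work goes in short steps, Python scripts to look and compute and a tool call to move; the robot and the scene stay as the last step left them, time stands still between calls to the robot, and variables do not carry over. Pictures are saved under pics/ and viewed, on a budget of 10 in all, crops included, one or two more only if the job needs it, and the job is handed in when it is done.

Besides the shell and the picture viewer there is one more tool, called after "Request:" as name(argument=value, ...) on one line, values as JSON. play_rows: Moves the arm, as the interface text tells. Its arguments: {"type":"object","properties":{"rows":{"type":"string"},"newtons":{"type":"number"}},"required":["rows"]}

```bash
mkdir -p pics; ls; python3 - <<'E'
from rig import env,eyes,job
import cv2,numpy as np
s=env.get_state();print(s,env.grip_depth)
for n in("top","scene"):
    f=eyes.grab_frame(n);cv2.imwrite(f"pics/{n}0.png",f["frame"]);np.savez(f"{n}0.npz",**f);print(n,f["T"].round(3).tolist(),f["mtx"].tolist(),f["D"])
E
```

```text
pics
{'time_s': 0.0, 'qpos': array([-1.13500300e+00,  4.23882595e-01,  1.63066893e+00, -9.54394057e-06,
        1.08861399e+00, -1.90215479e-02]), 'joint_velocities': array([ 0.00071876,  0.00160807,  0.00088078, -0.00252727,  0.00093257,
        0.00097545]), 'tau': array([-1.50827884e-03, -5.57388389e+01, -2.81744689e+01, -9.73183023e-05,
        7.29456558e-03, -1.56736729e-05]), 'tool_pos': array([ 274.34012313, -560.96878521,  230.52790212]), 'orientation': array([-1.57236907e+00,  2.14691927e-05, -2.68677337e+00]), 'wrist_force': array([-0.18854408, -0.92930128, -0.20173722]), 'ft_torque': array([-0.02379101, -0.00250098, -0.00695747]), 'finger_gap': 0.9973044216263243} 18.700000000000003
top [[0.029, -0.994, 0.104, 421.525], [-0.999, -0.03, -0.015, 19.41], [0.018, -0.104, -0.994, 1463.584], [0.0, 0.0, 0.0, 1.0]] [[554.0427561578342, 0.0, 320.9617069780229], [0.0, 554.0427561578342, 238.1145944533927], [0.0, 0.0, 1.0]] [-0.03469164  0.          0.          0.          0.        ]
scene [[-0.672, 0.523, -0.525, 1130.324], [0.741, 0.479, -0.471, 500.391], [0.005, -0.705, -0.709, 833.039], [0.0, 0.0, 0.0, 1.0]] [[443.8979242021999, 0.0, 323.0358112377106], [0.0, 443.8979242021999, 237.31789849253408], [0.0, 0.0, 1.0]] [-0.06256531  0.          0.          0.          0.        ]
```

View pics/top0.png

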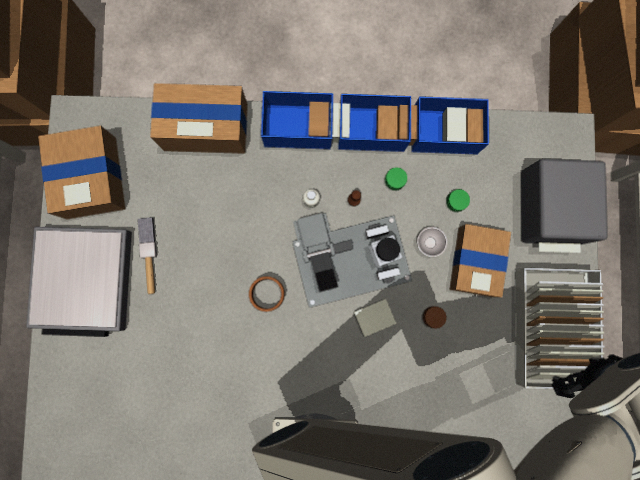

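View pics/scene0.png

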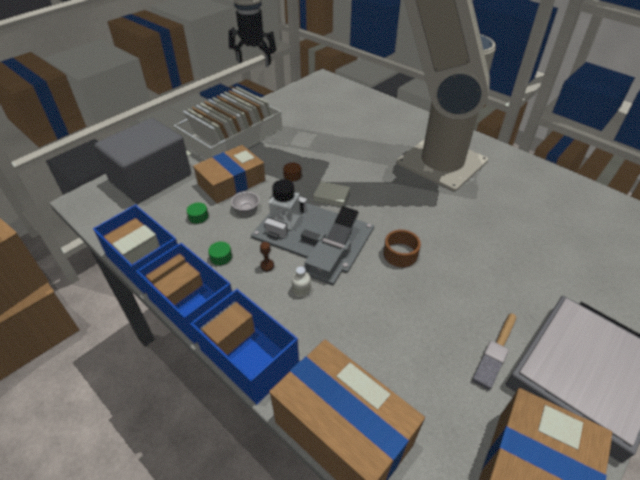

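The top view shows the clamp around pixel (355,262), with the black tread at (326,272), the black cap at (387,249) and the jaws at (377,231) and (389,273). The scene view agrees, with the cap at (283,190) and the tread at (345,218). Next I'll measure them.

```bash
cat > h.py <<'E'
import cv2,numpy as np
def ray(f,px,z):
    u=cv2.undistortPoints(np.array([[px]],float),f["mtx"],f["D"])[0,0]
    d=f["T"][:3,:3]@[u[0],u[1],1];o=f["T"][:3,3]
    return o+d*(z-o[2])/d[2]
def depthpts(f,mask):
    v,u=np.nonzero(mask&(f["range_z"]>0));n=cv2.undistortPoints(np.stack([u,v],1)[:,None].astype(float),f["mtx"],f["D"])[:,0]
    z=f["range_z"][v,u];P=np.c_[n*z[:,None],z]
    return P@f["T"][:3,:3].T+f["T"][:3,3]
def blobs(mask,box,amin=60):
    m=np.zeros(mask.shape,np.uint8);a,b,c,d=box;m[b:d,a:c]=mask[b:d,a:c]
    n,l,s,c=cv2.connectedComponentsWithStats(m)
    return [(s[i,4],c[i],l==i) for i in range(1,n) if s[i,4]>amin]
E
python3 - <<'E'
from h import *
for n,box in(("top",(290,205,420,310)),("scene",(245,170,380,285))):
    f=dict(np.load(n+"0.npz"));g=f["frame"].max(2)
    print(n)
    for a,c,m in blobs(g<45,box,40):
        P=depthpts(f,m);ct,_=cv2.findContours(m.astype(np.uint8),0,1)
        print("dark",a,c.round(1),np.median(P,0).round(1),P.min(0).round(),P.max(0).round(),cv2.minAreaRect(max(ct,key=len)),cv2.minEnclosingCircle(max(ct,key=len)))
    P=depthpts(f,np.pad(np.ones((box[3]-box[1],box[2]-box[0]),bool),((box[1],480-box[3]),(box[0],640-box[2]))))
    for lo,hi in((8,18),(125,140),(46,56)):
        Q=P[(P[:,2]>lo)&(P[:,2]<hi)][:,:2].astype(np.float32)
        if len(Q)>5: print(lo,hi,len(Q),Q.mean(0),cv2.minAreaRect(Q))
E
```

```text
top
dark 41 [377.2 235.6] [ 581.2 -147.    47.3] [ 574. -174.   12.] [ 591. -121.   56.] ((377.8235778808594, 236.29412841796875), (3.8805696964263916, 21.828205108642578), 75.96376037597656) ((377.5, 235.0), 10.920265197753906)
dark 410 [387.7 249. ] [ 539.5 -163.5  131.7] [ 512. -201.   12.] [ 574. -135.  142.] ((387.75006103515625, 249.25003051757812), (21.21320343017578, 23.33452033996582), 45.0) ((387.42431640625, 248.98207092285156), 11.750358581542969)
dark 349 [325.9 279.4] [464.2 -17.4  68.2] [437. -45.  11.] [491.   8.  84.] ((325.94342041015625, 279.3018798828125), (18.95575714111328, 18.6810359954834), 74.05460357666016) ((326.0, 279.5), 12.093486785888672)
8 18 4252 [510.76053  -80.247795] ((526.632568359375, -95.54061889648438), (276.1238708496094, 336.62152099609375), 0.8118332028388977)
125 140 421 [ 539.26764 -163.51878] ((539.468017578125, -163.21466064453125), (53.67184829711914, 55.78504943847656), 1.7746977806091309)
46 56 713 [543.63715 -69.85457] ((562.6317138671875, -71.06228637695312), (196.8458709716797, 257.359619140625), 3.4799327850341797)
scene
dark 372 
[... 337 characters left out ...]
041, 16.76007080078125), 18.434947967529297) ((346.0, 217.0), 11.180439949035645)
dark 53 [308.7 240.3] [563.1 -57.9  21.2] [557. -77.  14.] [569. -39.  32.] ((308.6999816894531, 240.4000244140625), (13.597792625427246, 4.110960960388184), 18.434947967529297) ((308.5, 241.0), 6.800835609436035)
8 18 3110 [527.94403  -73.554695] ((501.47406005859375, -117.0177001953125), (447.6852111816406, 320.0213623046875), 60.46009063720703)
125 140 276 [ 544.6766  -161.04103] ((543.855224609375, -162.40403747558594), (57.020263671875, 54.205909729003906), 78.55718231201172)
46 56 647 [572.031   -74.46839] ((584.9530639648438, -150.8205108642578), (414.2037658691406, 226.8521728515625), 89.14043426513672)
```

Request:
play_rows(rows="0 -0.86 0 -0.84 0;0 -0.86 0 -0.84 0;0 -0.86 0 -0.84 0;0 -0.86 0 -0.84 0;0 -0.86 0 -0.84 0;0 -0.86 0 -0.84 0;0 -0.86 0 -0.84 0;0 -0.86 0 -0.84 0", newtons=60)

```text
time_s: 0.77
tool_pos: [371.4, -287.9, 231.1]
orientation: [-1.571, -0.0, -2.687]
wrist_force: [0.3, -0.1, 0.7]
finger_gap: 0.003
```

Request:
play_rows(rows="0 -0.86 0 -0.84 0;0 -0.86 0 -0.84 0;0 -0.86 0 -0.84 0;0 -0.86 0 -0.84 0;0 -0.86 0 -0.84 0;0 -0.86 0 -0.84 0;0 -0.86 0.5 -0.84 0;0 -0.86 0.5 -0.84 0")

```text
time_s: 1.43
tool_pos: [469.2, -16.1, 201.6]
orientation: [-1.57, 0.002, -2.687]
wrist_force: [0.6, 0.3, -0.3]
finger_gap: -0.001
```

Request:
play_rows(rows="0 0 0.5 0 0;0 0 0.5 0 0;0 0 0 0 0;0 0 0 0 0")

```text
time_s: 1.77
tool_pos: [467.6, -17.7, 170.7]
orientation: [-1.572, -0.002, -2.686]
wrist_force: [0.0, 0.6, 0.6]
finger_gap: 0.003
```

Request:
play_rows(rows="0 0.1 0.8 0 0;0 0 0.8 0 0;0 0 0.8 0 0;0 0 0.7 0 0;0 0 0.1 0 0;0 0 0 0 0;0 0 0 0 0")

```text
time_s: 2.35
tool_pos: [466.4, -19.6, 76.4]
orientation: [-1.57, 0.001, -2.688]
wrist_force: [0.6, -0.1, 0.0]
finger_gap: -0.003
```

Request:
play_rows(rows="0 0 0.15 0 0;0 0 0.15 0 0;0 0 0.15 0 0;0 0 0.1 0 0;0 0 0 0 0")

```text
time_s: 2.77
tool_pos: [466.2, -19.4, 59.7]
orientation: [-1.57, 0.001, -2.687]
wrist_force: [-0.8, -1.4, 4.6]
finger_gap: -0.001
```

Request:
play_rows(rows="0 0.05 0.12 0 0;0 0.05 0.12 0 0;0 0.05 0.12 0 0;0 0.05 0.12 0 0;0 0 0 0 0")

```text
time_s: 3.18
tool_pos: [459.7, -22.0, 44.1]
orientation: [-1.571, -0.001, -2.687]
wrist_force: [0.5, 0.2, -0.0]
finger_gap: 0.001
```

Request:
play_rows(rows="0 0 0.1 0 0;0 0 0.08 0 0;0 0 0 0 0;0 0 0 0 0")

```text
time_s: 3.52
tool_pos: [460.1, -22.0, 41.6]
orientation: [-1.571, -0.0, -2.687]
wrist_force: [-10.1, -0.4, 46.6]
finger_gap: 0.002
```

Request:
play_rows(rows="0 0 -0.5 0 0;0 0 -1 0 0;0 0 -1 0 0;0 0 -1 0 0;85 0 -1 0 0;85 0 -1 0 0;85 0 0 0 0;85 0 0 0 0")

```text
time_s: 4.18
tool_pos: [461.3, -22.0, 205.5]
orientation: [-1.569, 0.003, -2.687]
wrist_force: [-0.3, -0.6, 0.4]
finger_gap: 0.564
```

```bash
python3 - <<'E'
from rig import env,eyes
from h import *
out=[]
for n,box in(("top",(290,205,420,310)),("scene",(245,170,380,285))):
    f=eyes.grab_frame(n);np.savez(n+"1.npz",**f);a,b,c,d=box
    out.append(cv2.resize(f["frame"][b-20:d,a-20:c+20],(400,300),interpolation=cv2.INTER_CUBIC))
    for a,c,m in blobs(f["frame"].max(2)<45,box,40):
        P=depthpts(f,m);P=P[P[:,2]>np.median(P[:,2])-6]
        print(n,a,c.round(1),P.mean(0).round(1),cv2.minEnclosingCircle(P[:,:2].astype(np.float32)), ray(f,c,132).round(1))
cv2.imwrite("pics/a1.png",np.hstack(out))
print(env.get_state()["tool_pos"],env.get_state()["qpos"])
E
```

```text
top 407 [387.7 249.3] [ 538.8 -163.5  131.7] ((539.1229858398438, -163.59193420410156), 27.80195426940918) [ 538.7 -163.1  132. ]
top 60 [344.9 246.3] [551.5 -64.9  35.2] ((552.706787109375, -63.20570755004883), 19.41446304321289) [542.7 -59.2 132. ]
scene 358 [283.3 189.6] [ 545.7 -159.6  130.3] ((541.6984252929688, -161.418701171875), 28.345972061157227) [ 554.6 -150.4  132. ]
scene 245 [346.4 222.2] [462.1 -17.5  41.1] ((460.8880920410156, -17.697044372558594), 30.311811447143555) [539.1  42.  132. ]
scene 73 [308.4 239.7] [563.6 -57.8  26.4] ((564.0496826171875, -55.868106842041016), 20.956483840942383) [639.1  16.2 132. ]
[459.47231472 -21.81538465 203.18256509] [-7.32893593e-02  2.21439873e-01  2.00650965e+00 -5.25166471e-05
  9.15004955e-01  1.04274577e+00]
```

View pics/a1.png

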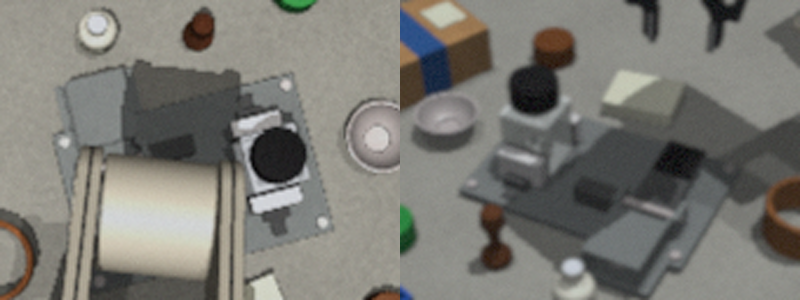

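The crops show the pedal lying flat (tread z 41), the jaws against the jar, and the cap still on at about (540,-163).

Request:
play_rows(rows="85 -0.06 0 0.9 0;85 -0.06 0 0.9 0;85 -0.06 0 0.9 0;85 -0.06 0 0.9 0;85 -0.06 0 0.9 0;85 -0.03 0 0.9 0;85 0 0 0 0;85 0 0 0 0")

```text
time_s: 4.95
tool_pos: [539.5, -163.7, 201.7]
orientation: [-1.573, -0.003, -2.689]
wrist_force: [-0.2, -0.2, -0.2]
finger_gap: 0.994
```

```bash
python3 - <<'E'
from rig import env,eyes
from h import *
f=eyes.grab_frame("wrist");np.savez("w1.npz",**f);cv2.imwrite("pics/w1.png",f["frame"])
for a,c,m in blobs(f["frame"].max(2)<60,(0,0,640,480),300):
    ct,_=cv2.findContours(m.astype(np.uint8),0,1);e=cv2.minEnclosingCircle(max(ct,key=len));P=depthpts(f,m)
    print(a,c.round(1),e,ray(f,c,132).round(1),ray(f,e[0],132).round(1),np.median(P,0).round(1) if len(P) else None)
print(env.get_state()["tool_pos"],f["T"].round(2).tolist())
E
```

```text
1106 [182.1  68.5] ((180.5, 68.5), 53.521121978759766) [602.  -49.8 132. ] [601.6 -49.  132. ] [598.8 -11.3  29.1]
806 [ 30.  187.9] ((24.5, 185.0), 31.036367416381836) [498.4  15.  132. ] [498.6  18.8 132. ] [438.1  92.4  14.4]
3341 [134.5 223.8] ((137.24256896972656, 208.51242065429688), 51.9358024597168) [505.7 -53.2 132. ] [515.9 -51.8 132. ] [461.1 -22.2  42.6]
6360 [320.3 244.3] ((320.0223693847656, 243.79867553710938), 46.372344970703125) [ 544.2 -162.   132. ] [ 544.4 -161.7  132. ] [ 544.1 -162.   132.2]
53526 [318.1 424.9] ((319.5, 462.0), 319.9520263671875) [ 414.4 -223.9  132. ] [ 379.9 -241.9  132. ] [ 549.2 -158.9  280. ]
563 [363.8 372.1] ((365.5, 382.5), 23.162569046020508) [ 472.2 -231.5  132. ] [ 464.8 -236.9  132. ] [ 399.9 -285.4   15.1]
[ 538.96604444 -162.82607197  201.89626624] [[0.44, -0.85, -0.28, 609.4], [-0.9, -0.42, -0.13, -129.31], [-0.0, 0.31, -0.95, 344.37], [0.0, 0.0, 0.0, 1.0]]
```

View pics/w1.png

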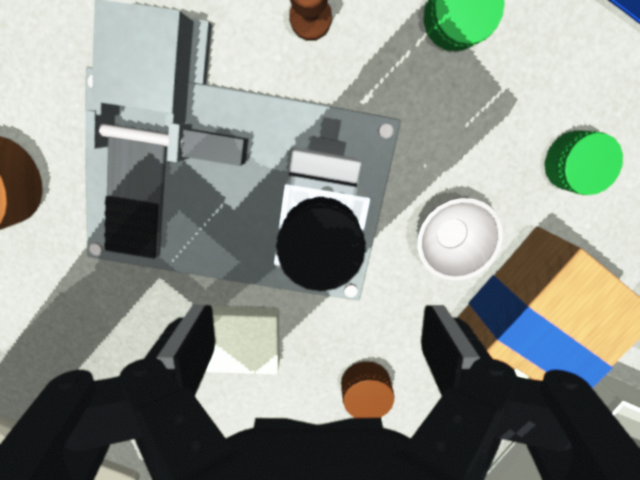

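The wrist view shows the cap at (320,244), its blob including some side wall, and the jar sitting square between the jaws. The pedal is down at (132,225). I'll fit the cap's top face only.

```bash
python3 - <<'E'
from h import *
for n,box in(("w1",(260,180,380,310)),("top1",(370,230,405,268)),("scene1",(265,170,305,210))):
    f=dict(np.load(n+".npz"));m=np.zeros((480,640),bool);m[box[1]:box[3],box[0]:box[2]]=1
    P=depthpts(f,m&(f["frame"].max(2)<60));P=P[abs(P[:,2]-132)<2.5];print(n,len(P),P.mean(0).round(1),cv2.minAreaRect(P[:,:2].astype(np.float32)),cv2.minEnclosingCircle(P[:,:2].astype(np.float32)))
E
```

```text
w1 5738 [ 541.8 -163.1  132.3] ((541.224365234375, -163.91505432128906), (54.344337463378906, 53.75402069091797), 40.87972640991211) ((540.6643676757812, -163.64637756347656), 27.646757125854492)
top1 254 [ 538.9 -164.7  131.9] ((538.7020874023438, -164.0828857421875), (52.90534591674805, 53.45159912109375), 68.19703674316406) ((538.3980102539062, -164.1725311279297), 27.813343048095703)
scene1 195 [ 543.2 -162.6  131.2] ((543.5536499023438, -163.46116638183594), (50.52338409423828, 51.35285949707031), 66.75807189941406) ((541.9500122070312, -164.1361541748047), 27.32713508605957)
```

Request:
play_rows(rows="85 -0.03 0.8 0.04 0;85 0 0.8 0 0;85 0 0.8 0 0;85 0 0.5 0 0;85 0 0.3 0 0;85 0 0.23 0 0;85 0 0 0 0;85 0 0 0 0")

```text
time_s: 5.67
tool_pos: [541.7, -163.4, 101.3]
orientation: [-1.571, -0.0, -2.686]
wrist_force: [0.0, 0.0, -0.2]
finger_gap: 0.995
```

Request:
play_rows(rows="40 0 0.05 0 0;40 0 0 0 0;40 0 0 0 0;40 0 0 0 0;40 0 0 0 0;40 0 0 0 0", newtons=90)

```text
time_s: 6.17
tool_pos: [542.6, -164.1, 101.1]
orientation: [-1.569, 0.002, -2.687]
wrist_force: [-0.7, 0.3, 5.9]
finger_gap: 0.635
```

```bash
python3 - <<'E'
from rig import env
s=env.get_state();print(s["finger_gap"]*85.4,s["wrist_force"],s["ft_torque"],s["tool_pos"],s["qpos"])
E
```

```text
54.26728523470798 [-0.74940442  0.2892768   5.86831586] [-0.03896451  0.08073942  0.00672425] [ 542.55662636 -164.08632102  101.08398118] [-3.14678346e-01  5.19844173e-01  1.84106152e+00 -9.37784996e-06
  7.78076496e-01  8.01457271e-01]
```

Request:
play_rows(rows="40 0 0 0 -0.7;40 0 0 0 -0.7;40 0 0 0 -0.7;40 0 0 0 -0.7;40 0 0 0 0;40 0 0 0 0")

```text
time_s: 6.67
tool_pos: [542.4, -164.1, 101.1]
orientation: [-1.569, 0.001, -2.394]
wrist_force: [-1.7, 1.3, 6.1]
finger_gap: 0.638
```

```bash
python3 - <<'E'
from rig import env
s=env.get_state();print(s["wrist_force"],s["ft_torque"],s["tool_pos"],s["orientation"])
E
```

```text
[-1.66949505  1.30746097  6.11918941] [-0.01358815  0.18084357 -0.12056964] [ 542.38443766 -164.0883561   101.05514948] [-1.56886152e+00  1.14492809e-03 -2.39370830e+00]
```

Request:
play_rows(rows="40 0 0 0 -0.8;40 0 0 0 -0.8;40 0 0 0 -0.8;40 0 0 0 -0.8")

```text
time_s: 7.0
tool_pos: [542.3, -164.0, 101.0]
orientation: [-1.569, 0.001, -2.056]
wrist_force: [-2.3, 0.7, 6.4]
finger_gap: 0.639
```

```bash
python3 - <<'E'
from rig import env
s=env.get_state();print(s["wrist_force"],s["ft_torque"],s["tool_pos"],s["orientation"])
E
```

```text
[-2.26748546  0.6531025   6.38657323] [ 0.05035801  0.26610629 -0.41051547] [ 542.25531542 -163.97720579  101.04737768] [-1.56896963e+00  6.61353922e-04 -2.05568192e+00]
```

Request:
play_rows(rows="40 0 0 0 -0.8;40 0 0 0 -0.8;40 0 0 0 -0.8;40 0 0 0 -0.8;40 0 0 0 -0.8;40 0 0 0 0;40 0 0 0 0")

```text
time_s: 7.58
tool_pos: [542.0, -163.8, 101.0]
orientation: [-1.569, -0.0, -1.64]
wrist_force: [-2.2, 1.1, 6.5]
finger_gap: 0.637
```

```bash
python3 - <<'E'
from rig import env,eyes
from h import *
s=env.get_state();print(s["wrist_force"],s["ft_torque"],s["tool_pos"],s["orientation"])
f=eyes.grab_frame("wrist");np.savez("w2.npz",**f);cv2.imwrite("pics/w2.png",f["frame"])
E
```

```text
[-2.20282033  1.06408381  6.46603329] [ 0.26390243  0.28152268 -0.03861753] [ 542.0104829  -163.82587796  101.0444792 ] [-1.56938716e+00 -1.12258969e-04 -1.63963958e+00]
```

View pics/w2.png

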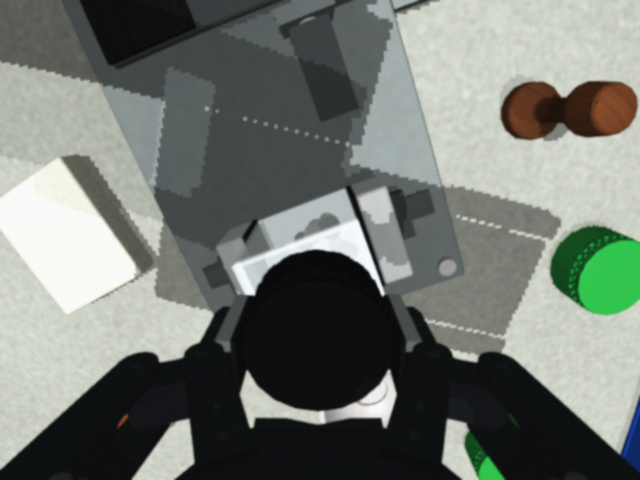

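The wrist view shows the jar still square in the jaws, with the cap held at (318,330). The tool turned 1.047 rad and the torque peaked at about 0.4 N m. I'll start with a small test lift and watch the force.

Request:
play_rows(rows="40 0 -0.1 0 0;40 0 -0.1 0 0;40 0 -0.05 0 0;40 0 0 0 0")

```text
time_s: 7.97
tool_pos: [541.8, -163.8, 107.7]
orientation: [-1.57, -0.0, -1.64]
wrist_force: [-0.9, 0.1, -0.0]
finger_gap: 0.63
```

Request:
play_rows(rows="40 0 -0.2 0 0;40 0 -0.2 0 0;40 0 -0.2 0 0;40 0 -0.2 0 0;40 0 -0.2 0 0;40 0 -0.2 0 0;40 0 0 0 0;40 0 0 0 0")

```text
time_s: 8.63
tool_pos: [541.9, -163.8, 143.7]
orientation: [-1.57, -0.0, -1.64]
wrist_force: [0.2, 0.9, -1.5]
finger_gap: 0.635
```

```bash
python3 - <<'E'
from rig import env,eyes
from h import *
s=env.get_state();print(s["wrist_force"],s["ft_torque"],s["tool_pos"],s["orientation"],s["finger_gap"])
f=eyes.grab_frame("scene");g=eyes.grab_frame("wrist");t=eyes.grab_frame("top")
np.savez("s3.npz",**f);np.savez("t3.npz",**t)
a=cv2.resize(f["frame"][140:260,220:400],(720,480),interpolation=cv2.INTER_CUBIC)[:,:]
cv2.imwrite("pics/s3.png",cv2.resize(np.hstack([cv2.resize(a,(400,300)),cv2.resize(g["frame"],(400,300))]),(800,300)))
E
```

```text
[ 0.1684754   0.88318692 -1.49514862] [ 0.06524577 -0.00407816 -0.03331321] [ 541.86056439 -163.80821308  143.66937932] [-1.56981355e+00 -2.42184441e-04 -1.63960587e+00] 0.6351967679662736
```

View pics/s3.png

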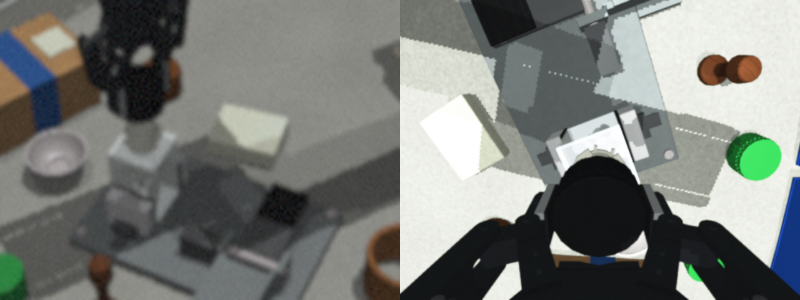

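Request:
play_rows(rows="40 0 0 0 0;40 0 0 0 0;40 0 0 0 0;40 0 0 0 0")

```text
time_s: 9.12
tool_pos: [541.5, -163.7, 142.9]
orientation: [-1.571, 0.0, -1.64]
wrist_force: [-0.5, 0.6, -0.3]
finger_gap: 0.636
```

```bash
python3 -c "
from rig import env,job
s=env.get_state();print(s['wrist_force'],s['tool_pos'],s['finger_gap'])
job.job_done()"
```

```text
[-0.45440508  0.55682447 -0.29900001] [ 541.52462354 -163.70091405  142.9481593 ] 0.6364864721892541
the job is handed in; nothing more can be done
```

I pressed the pedal to its stop, unscrewed the cap, lifted it straight up and handed the job in at about 9 s. No verdict is reported, so this rests on my own checks.

- **Pedal:** it took about 47 N at the stop and stayed down when released. The tread measured 68 mm high before and 41 mm after, and the last picture still shows it down.
- **Unscrewing:** with a 90 N grip I turned the tool 1.047 rad (60°) counter-clockwise. Torque was 0.41 N m mid-turn and near zero when I stopped. The thread angle can't be read directly. The torque matches the cap turning, and it came off freely.
- **Lift:** I raised the cap about 42 mm with almost no pull (1.5 N at most, then 0.3 N), so the jar did not come up with it.
- **Final state:** the cap is level and still in the fingers (opening about 54 mm). Its underside is about 19 mm above the rim, worked out from the tool height.
- **Jar and bystanders:** the last pictures show the jar upright and square in the closed jaws. The nearby bystanders in view look untouched. I did not measure the jar or the bystanders numerically.

The three cameras disagreed by up to 4 mm on the cap's x position (538 to 542 mm). I used about 540.5 mm, and the fingers closed on the cap with only small side forces.

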